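Load the sealant gun under the stairs and take up the slack

ROBOT

A 6-joint arm with a two-finger parallel gripper is mounted at the origin on the work surface. World frame = base frame: x ahead of the robot, y to its left, z up, the work surface at z = 0. Lengths are in m, angles in rad, forces in N, time in s.
With the tool pointing down it reaches from about 0.3 to 0.875 m from the base axis. Payload 6.4 kg.
Tool frame: the origin (TCP) lies at the very end of the fingers, on their centre line; the grasp point (between the pads) lies 19 mm behind it; z points along the fingers, y is the line along which they close (so a half turn about z gives the same grasp; the last joint's range is limited). The gripper opens to 85 mm and grips with 20 to 120 N. Pads are 22 mm wide; open, the fingers measure 114 mm over their backs; the gripper's body (76 mm by 85 mm) begins 54 mm behind the grasp point. The pads swing forward as they close: fully open they stand 13 mm farther back than shut.
Start: joints at [-1.33, 0.181, 1.607, -0, 1.354, -0.206], TCP at [0.248, -0.519, 0.231] pointing down, gripper open.
Joint ranges: [-2.99, 2.99], [-0.89, 2.07], [0.3, 2.58], [-1.14, 4.28], [0, 2.63], [-3.12, 3.12]. Speed limits (rad/s): [2.57, 2.57, 3.01, 3.14, 3.14, 3.14].

INTERFACE

Orientations are given as a unit quaternion [w, x, y, z].
In Python, from workcell import telemetry, eyes, bot gives the robot as it stands. The module is installed in compiled form; this text tells all that it offers.
- The arm moves only by the tool play_rows, never from a script. Its argument "targets" is a list that holds one entry, the list of rows, each a list of 4 numbers: the shift along the tool's x, y, z normalised to -1 to 1, where 1 is 25 mm, then the turn about the tool's z normalised to -1 to 1, where 1 is 5 degrees. In form: [[[tx, ty, tz, yaw], ...]]. A call has exactly 8 rows; each row shifts and turns the commanded pose from where the row before left it, along the tool's axes as they then stand; what a row does not reach is not made up. A row lasts 1/10 s, in which the tool goes at most 50 mm and 8.59 degrees, less where a joint would pass 70% of its speed; a pose out of reach is approached as far as the arm can. A call with a number of a shift or a turn outside -1 to 1 is refused whole. A call with a gripper value outside its range is refused whole. "gripper" is the closure, from -1 (fully open) to 1 (shut), set as the call begins (left out, the last holds). The fingers move at their own pace and stop on an object; the grip force is fixed at half the most. Time passes only in rows, so rows that do not move let the fingers close, or fill a call up. It gives the time, the measured TCP pose, the force, the opening and the grip force at its end, in the units of the state.
- telemetry.read_state(): the state, without advancing time (a new reading comes with each control period).
- eyes.grab_frame(name): name is "scene" or "side" or "wrist"; returns the picture (400x640x3 uint8, blue, green, red); there is no depth.
- eyes.calibration(name): a dict with "K" (3x3 intrinsics, pixels), "rvec" (rotation vector, rad) and "tvec" (3), from world to camera coordinates, as OpenCV has them; the wrist camera has in their place "tool_from_camera" (4x4, takes a point from camera to tool coordinates, whose origin is the TCP and whose axes are the flange's). Camera axes: x right, y down, z forward; pixel columns grow to the right and rows downward; lengths in m; the calibration is good to about 2 mm. A picture is of the moment at which its call begins: read the wrist's pose just before it. calibration takes no time and is no camera call.
- bot.close_job(): hands the job in; it is judged then, once.
The state is a dict: "clock": time; "joint_positions": joint angles; "joint_velocities": joint speeds; "joint_torque": joint torques, N m; "ee_pos": TCP position; "ee_rot": TCP orientation; "force": force on the tool from outside, world axes, zero at the start; "moment": the same for the moment, N m; "opening": finger opening in m; "grip_force": force on a finger pad.
Only numpy, scipy, OpenCV 4.12 (cv2) and the standard library are available. Lean on these libraries where they do the work, as an engineer would, in place of code of your own. Each camera call takes 0.05 s, during which the arm holds its last target. There are 200 camera calls.

TASK

Lay the new sealed cartridge, nose first, in the open cradle of the sealant gun that rests nose-down in its stand, slide it down until its shoulder is right up against the front cap, and let go of it. Then take hold of the trigger and pump it, drawing it well back and letting it right forward each time so that the rod ratchets on a tooth per stroke, until the plunger plate is up against the back of the cartridge; leave the trigger released. Move the rod only with the trigger, never by pushing it, and leave the bottle, tumbler, brush and dustpan undisturbed.

Things in the scene. Friction and masses are not known exactly. Their poses are not given: they have to be found in the camera images.
- gun: Blue sealant gun held on its side in a fixed steel rest, nose 28 degrees down, open cradle upward. Origin: centre of the front cap's inner face, on the rod axis. x: along the rod towards the nose; z: square out of the open cradle (28 degrees from vertical); handle and trigger stick out to -y. Cap: 6 mm thick, 58 wide, z -29 to +20 mm, with a 24 mm slot open to +z for the cartridge's nipple.
- cradle (a point): Point on the rod axis 120 mm behind the cap, axes as gun. Cradle: two 8 mm round rails, 40 mm apart on centres, 20 mm below the axis, from the cap to 290 mm behind it; a cartridge on them lies on the rod axis. Nothing stands beside or above it between cap and plate. Behind: a 56 mm disc at 292-297 mm, the body 299-347 mm behind the cap (y -50 to +15, z -16 to +16 mm).
- rod: Steel plunger rod, 9 mm square, with a round plate 41 mm wide at its front. Origin: centre of the plate's front face, on the rod axis; x towards the nose. Starts 245 to 265 mm behind the cap. 9 mm saw teeth on its -y side, driven forward by a pawl on the trigger; an 8 N brake keeps it from moving back. It runs up to 330 mm out behind the gun. Not to be pushed directly.
- trigger (a joint): Trigger angle, rad: 0 at rest (forward), 0.45 fully drawn towards the pistol grip (a negative turn about gun z). Drawn to 0.40 and let back below 0.03 it takes one tooth, 9 mm; the rod moves as it is drawn, so a part stroke moves it less. Return spring 1.5 to 3 N at the grip point, 2 N more to move the rod. It goes stiff when the plate meets the cartridge.
- trigger_pivot (a point): Axis of the trigger: parallel to gun z, through (-318, -36, 0) mm of the gun frame.
- trigger_grip (a point): Grip point in the middle of the trigger's arm, 95 mm from the pivot; moves with it. The arm is a straight bar, 12 mm thick in the direction it swings, 22 mm high along gun z, ending 129 mm from the pivot; at rest it points to gun -y leaning 0.45 rad to the nose, fully drawn straight along gun -y.
- pistol_grip (a point): Middle of the fixed black pistol grip behind the trigger: a bar 26 mm thick from (-343, -45, 0) to (-385, -160, 0) mm of the gun frame. At least 30 mm stays clear between it and the trigger's grip point.
- cartridge: Closed, rigid sealant cartridge, white with green bands: 48 mm diameter, 215 mm long, about 0.4 kg, lying on the shelf at first. Origin on its axis at mid-length, x along the axis towards the nose. A nipple, 14 mm diameter, stands 18 mm out of the nose, with a red ring. Friction keeps it from sliding down the cradle by itself: it must be moved down.
- nose (a point): Centre of the cartridge's front shoulder face (cartridge x = +107.5 mm), round the foot of the nipple; this face comes against the inner face of the front cap.
- bottle: Closed white bottle, 70 mm diameter, 210 mm tall, standing behind the gun; origin under its centre, z up. Bystander.
- tumbler: Glass tumbler, 72 mm across, 90 mm tall, with spare plastic hooks in it, standing beyond the gun's handle; origin under its centre, z up. Bystander.
- brush: Hand brush with beech back, 300 x 42 x 72 mm, bristles down; origin under its centre, x along the brush, z up. Bystander.
- dustpan: Aluminium dustpan, about 330 x 210 x 45 mm, lying to the left; origin under its middle, z up. Bystander.
Mind the look-alikes: they are no part of the job. Leave any pink look-alike of the cartridge alone.

How it is judged:
By the outcome, as a careful person would: the job done as asked, in the order asked, and still so for the second after the job is handed in, with the robot touching nothing.
It also fails if it takes over 61 s, if anything falls off the work surface, if the arm or the gripper's body presses on something with over 40 N, if the wrist force passes 120 N, or if a joint passes its speed limit or range.

## Working session

There is one attempt and no reset: what is moved stays moved. The work goes in short steps, Python scripts to look and compute and a tool call to move; the robot and the scene stay as the last step left them, time stands still between calls to the robot, and variables do not carry over. Pictures are saved under pics/ and viewed, at most 10 in all, crops included, and the job is handed in when it is done.

Besides the shell and the picture viewer there is one more tool, called after "Request:" as name([rows], argument=value, ...), one row to a line, values as JSON. play_rows: Moves the arm, as the interface text tells. Its arguments: {"type":"object","properties":{"targets":{"type":"array","items":{"type":"array","items":{"type":"array","items":{"type":"number","minimum":-1,"maximum":1}}}},"gripper":{"type":"number"}},"required":["targets"]}

```bash
mkdir -p pics
python3 - <<'E'
from workcell import telemetry, eyes, bot
import cv2,json
s=telemetry.read_state();print({k:s[k] for k in('clock','ee_pos','ee_rot','opening','force')})
for n in('scene','side','wrist'):
    cv2.imwrite(f'pics/{n}0.png',eyes.grab_frame(n));print(n,eyes.calibration(n))
E
```

```text
{'clock': 0.0, 'ee_pos': array([ 0.2483488 , -0.51798718,  0.23038982]), 'ee_rot': array([-8.70908819e-04,  9.75144578e-01,  2.21567805e-01, -1.78210523e-05]), 'opening': 0.08536507982421601, 'force': array([-0.54584778,  0.02077706, -0.41558293])}
scene {'K': array([[433.47918949,   0.        , 310.8678687 ],
       [  0.        , 433.47918949, 203.5417616 ],
       [  0.        ,   0.        ,   1.        ]]), 'rvec': array([ 1.59265635,  1.89616875, -0.85421263]), 'tvec': array([ 0.12002571, -0.2061899 ,  2.11154084])}
side {'K': array([[417.62865247,   0.        , 312.2360388 ],
       [  0.        , 417.62865247, 205.64166275],
       [  0.        ,   0.        ,   1.        ]]), 'rvec': array([ 2.248114  , -0.07339909,  0.04542591]), 'tvec': array([-0.51488567,  0.14793573,  1.67790953])}
wrist {'K': array([[322.65710055,   0.        , 319.08376683],
       [  0.        , 322.65710055, 197.16353205],
       [  0.        ,   0.        ,   1.        ]]), 'tool_from_camera': array([[-5.30849673e-04, -9.54026603e-01, -2.99721468e-01,
         7.75861312e-02],
       [ 9.99999791e-01, -3.95685277e-04, -5.11659317e-04,
        -8.76111303e-05],
       [ 3.69541228e-04, -2.99721677e-01,  9.54026614e-01,
        -1.42621492e-01],
       [ 0.00000000e+00,  0.00000000e+00,  0.00000000e+00,
         1.00000000e+00]])}
```

View pics/scene0.png

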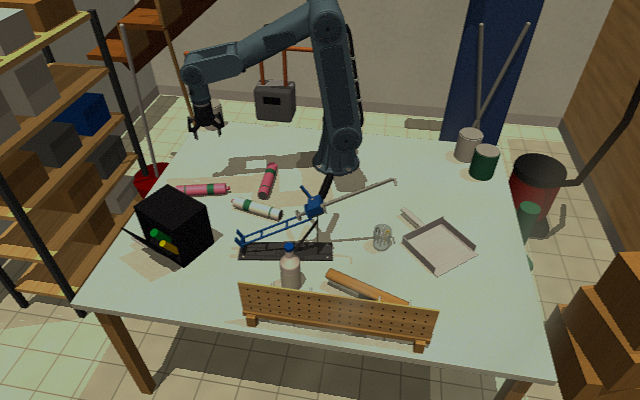

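View pics/side0.png

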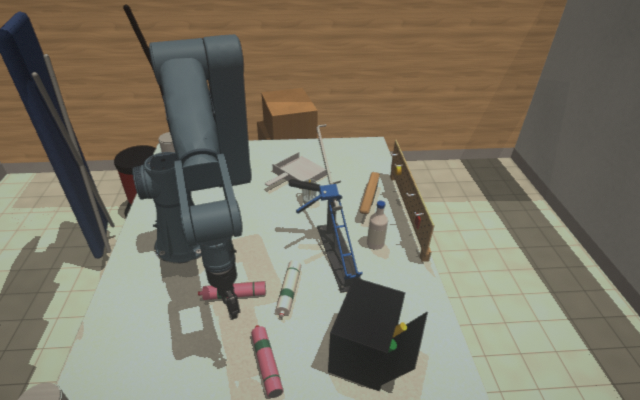

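```bash
cat > h.py <<'E'
import cv2,numpy as np
from scipy.spatial.transform import Rotation as R
from workcell import telemetry,eyes,bot
def cam(n,s=None):
    c=eyes.calibration(n);K=c['K']
    if n=='wrist':
        w,x,y,z=s['ee_rot'];T=np.eye(4);T[:3,:3]=R.from_quat([x,y,z,w]).as_matrix();T[:3,3]=s['ee_pos']
        M=np.linalg.inv(T@c['tool_from_camera']);return K,M[:3,:3],M[:3,3]
    return K,R.from_rotvec(c['rvec']).as_matrix(),c['tvec']
def proj(C,P):
    K,r,t=C;q=(np.atleast_2d(P)@r.T+t)@K.T;return q[:,:2]/q[:,2:]
def ray(C,uv):
    K,r,t=C;d=r.T@np.linalg.inv(K)@np.r_[uv,1.];return -r.T@t,d/np.linalg.norm(d)
def onplane(C,uv,z):
    o,d=ray(C,uv);return o+d*(z-o[2])/d[2]
def tri(obs):
    A=np.zeros((3,3));b=np.zeros(3)
    for C,uv in obs:
        o,d=ray(C,uv);M=np.eye(3)-np.outer(d,d);A+=M;b+=M@o
    return np.linalg.solve(A,b)
E
python3 - <<'E'
import cv2,numpy as np
a=cv2.imread('pics/scene0.png')[160:270,215:415];b=cv2.imread('pics/side0.png')[115:325,260:400]
A=cv2.resize(a,None,fx=4,fy=4,interpolation=cv2.INTER_CUBIC)[:, :800]
B=cv2.resize(b,None,fx=4,fy=4,interpolation=cv2.INTER_CUBIC)
cv2.imwrite('pics/sc.png',A);cv2.imwrite('pics/sd.png',cv2.resize(b,None,fx=2.85,fy=2.85,interpolation=cv2.INTER_CUBIC))
E
```

```text
(no output)
```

View pics/sc.png

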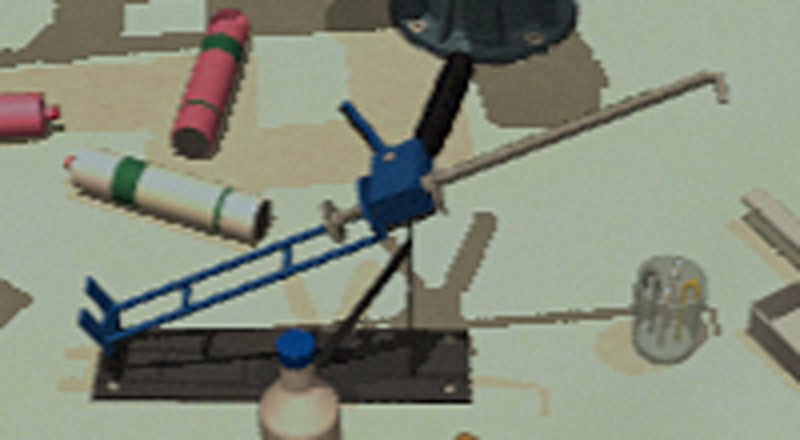

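View pics/sd.png

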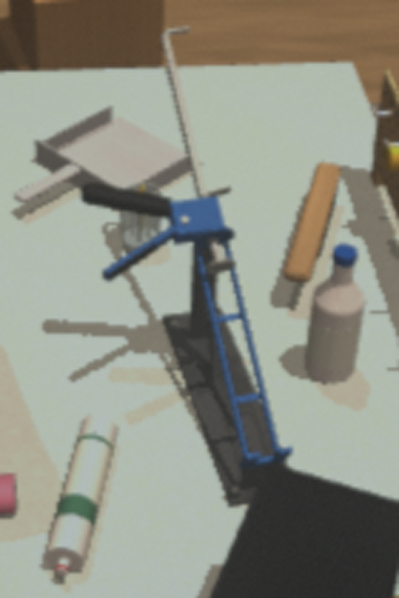

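```bash
cat > fit.py <<'E'
from h import *
from scipy.optimize import least_squares
S=cam('scene');D=cam('side')
s=lambda u,v:(S,np.array([215+u/4,160+v/4]));d=lambda u,v:(D,np.array([260+u/2.85,115+v/2.85]))
print('cart tip',tri([s(70,162),d(61,572)]),'tail',tri([s(262,219),d(98,425)]))
print('table check bottle', tri([s(296,338),d(345,250)]))
obs=[((-262,-152,0),s(346,106)),((-262,-152,0),d(108,273)),((-385,-160,0),d(88,193)),((-385,-160,0),s(457,62)),
((3,-20,20),s(90,283)),((3,20,20),s(84,315)),((3,0,-29),s(108,345)),((3,24,18),d(285,452)),((3,-24,-27),d(248,462)),
((-299,12,16),d(218,203)),((-347,-40,16),d(172,206))]
def gp(p):
    y=p[3];return np.array(p[:3]),R.from_euler('ZY',[y,np.radians(28)]).as_matrix()
def f(p):
    t,r=gp(p);return np.concatenate([(proj(C,t+r@(np.array(P)/1e3))[0]-uv) for P,(C,uv) in obs])
q=least_squares(f,[.5,-.2,.1,-1.5],loss='soft_l1')
if __name__=='__main__':
    print(q.x,np.round(f(q.x).reshape(-1,2),1).tolist());t,r=gp(q.x)
    for n,P in dict(trig=(-277,-122,0),cradle=(-120,0,0),rodfront=(-250,0,0)).items():print(n,t+r@(np.array(P)/1e3))
    print('rod plate tri',tri([s(333,218),d(218,258)]))
E
python3 fit.py
```

```text
cart tip [ 0.38646786 -0.39562572  0.0232988 ] tail [ 0.43848295 -0.17006957  0.02465826]
table check bottle [ 0.76572511 -0.05553811  0.21225805]
[ 0.64218748 -0.27699717  0.0750852  -1.4022404 ] [[0.2, 0.6], [-1.0, 1.3], [-2.3, -0.2], [1.1, -1.7], [-0.6, 0.6], [-0.5, 0.3], [1.6, -3.2], [1.9, -1.0], [-0.9, 1.1], [2.1, 8.7], [1.9, -1.9]]
trig [ 0.48088658 -0.0563534   0.20512883]
cradle [ 0.6244128  -0.17254503  0.13142179]
rodfront [ 0.6051569  -0.05938854  0.19245309]
rod plate tri [ 0.60368424 -0.05457245  0.20141619]
```

Request:
play_rows([
  [[0.9, -0.52, 0.2, 0], [0.9, -0.52, 0.2, 0], [0.9, -0.52, 0.2, 0], [0.9, -0.52, 0.2, 0], [0.9, -0.52, 0.2, 0], [0.9, -0.52, 0.2, 0], [0.9, -0.52, 0.2, 0], [0.9, -0.52, 0.2, 0]],
], gripper=-1)

```text
clock: 0.95
ee_pos: [0.3662, -0.3459, 0.1909]
ee_rot: [-0.0, 0.975, 0.221, -0.0]
force: [-0.5, -1.2, 0.1]
opening: 0.0856
grip_force: 0.0
```

Request:
play_rows([
  [[1, -0.59, 0.27, 0], [1, -0.59, 0.27, 0], [1, -0.59, 0.27, 0], [0, 0, 0, -1], [0, 0, 0, -1], [0, 0, 0, -1], [0, 0, 0, -1], [0, 0, 0, -1]],
])

```text
clock: 1.75
ee_pos: [0.4143, -0.2745, 0.1708]
ee_rot: [-0.0, 0.903, 0.429, -0.0]
force: [0.0, -0.2, 0.1]
opening: 0.0854
grip_force: 0.0
```

Request:
play_rows([
  [[0, 0, 0, -1], [0, 0, 0, -1], [0, 0, 0, -1], [0, 0, 0, -1], [0, 0, 0, -1], [0, 0, 0, -0.3], [0, 0, 0, 0], [0, 0, 0, 0]],
])

```text
clock: 2.55
ee_pos: [0.4143, -0.2746, 0.171]
ee_rot: [-0.0, 0.783, 0.623, 0.0]
force: [-0.7, -0.8, -0.3]
opening: 0.0854
grip_force: 0.0
```

Run:
```python
from h import *
import pickle
s=telemetry.read_state();f=eyes.grab_frame('wrist');cv2.imwrite('pics/w1.png',f);pickle.dump(s,open('s1.pkl','wb'))
print(s['clock'],s['ee_pos'],s['ee_rot'],s['joint_positions'])
```

```text
2.55 [ 0.41431968 -0.27463681  0.17096385] [-9.77042557e-05  7.82594946e-01  6.22531237e-01  6.92337094e-06] [-8.24644103e-01  7.12775905e-02  1.85809978e+00  3.02100633e-05
  1.21240913e+00 -5.97804330e-01]
```

View pics/w1.png

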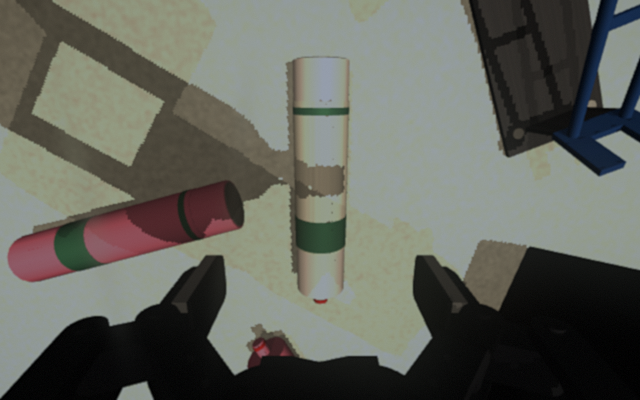

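Run:
```python
from h import *
import pickle
s=pickle.load(open('s1.pkl','rb'));C=cam('wrist',s)
a=onplane(C,(321.5,57),.045);b=onplane(C,(321,297),.04);print('tail',a,'nose',b,np.linalg.norm(a-b))
w=s['ee_rot'];t2=2*np.degrees(np.arctan2(w[2],w[1]));print('toolx ang',t2,'cart ang(tail dir)',np.degrees(np.arctan2(*(a-b)[[1,0]])))
m=(a+b)/2;r=np.radians(t2);d=m-s['ee_pos'];print('mid',m,'tool dx',d[0]*np.cos(r)+d[1]*np.sin(r),'dy',d[0]*np.sin(r)-d[1]*np.cos(r))
```

```text
tail [ 0.44053928 -0.1721006   0.045     ] nose [ 0.39158097 -0.38379833  0.04      ] 0.21734269683324642
toolx ang 77.00243105663988 cart ang(tail dir) 76.97840857322862
mid [ 0.41606012 -0.27794946  0.0425    ] tool dx -0.0028363428077227866 dy 0.0024409032084897215
```

Request:
play_rows([
  [[0.2, 0.1, 0.9, 0], [0, 0, 0.9, 0], [0, 0, 0.9, 0], [0, 0, 0.9, 0], [0, 0, 0.9, 0], [0, 0, 0.9, 0], [0, 0, 0.8, 0], [0, 0, 0.4, 0]],
])

```text
clock: 3.4
ee_pos: [0.4171, -0.2695, 0.0043]
ee_rot: [-0.001, 0.782, 0.623, -0.0]
force: [-0.8, 0.0, -0.1]
opening: 0.0853
grip_force: 0.0
```

Request:
play_rows([
  [[0, 0, 0, 0], [0, 0, 0, 0], [0, 0, 0, 0], [0, 0, 0, 0], [0, 0, 0, 0], [0, 0, 0, 0], [0, 0, 0, 0], [0, 0, 0, 0]],
], gripper=1)

```text
clock: 4.2
ee_pos: [0.4186, -0.271, 0.0073]
ee_rot: [0.001, 0.782, 0.623, 0.0]
force: [-1.4, 1.2, 6.9]
opening: 0.0464
grip_force: 61.8
```

Run:
```python
from fit import *
s=telemetry.read_state();print(s['ee_pos'],s['opening'],s['grip_force'],s['force'])
t,r=gp(q.x)
for P in((-126,0,110),(-126,0,0),(-126,0,52)):print(P,t+r@(np.array(P)/1e3))
```

```text
cart tip [ 0.38646786 -0.39562572  0.0232988 ] tail [ 0.43848295 -0.17006957  0.02465826]
table check bottle [ 0.76572511 -0.05553811  0.21225805]
[ 0.41858085 -0.2710497   0.00733213] 0.046358104325842454 61.81044816970825 [-1.41150929  1.16018693  6.8771243 ]
(-126, 0, 110) [ 0.63218746 -0.21823243  0.23136285]
(-126, 0, 0) [ 0.62352407 -0.16732242  0.13423862]
(-126, 0, 52) [ 0.62761949 -0.19138897  0.18015189]
```

Request:
play_rows([
  [[0, 0, -0.5, 0], [0, 0, -1, 0], [0, 0, -1, 0], [0, 0, -1, 0], [0, 0, -1, 0], [0, 0, -1, 0], [0, 0, -1, 0], [0, 0, -1, 0]],
])

```text
clock: 5.0
ee_pos: [0.4176, -0.2699, 0.1951]
ee_rot: [0.0, 0.782, 0.623, 0.0]
force: [0.1, -0.8, -3.3]
opening: 0.0464
grip_force: 62.5
```

Request:
play_rows([
  [[0, 0, -0.8, -0.5], [0, 0, -0.5, -1], [0, 0, 0, -1], [0, 0, 0, -1], [0, 0, 0, -1], [0, 0, 0, 0], [0, 0, 0, 0], [0, 0, 0, 0]],
])

```text
clock: 5.8
ee_pos: [0.4178, -0.2702, 0.2261]
ee_rot: [-0.0, 0.646, 0.763, 0.0]
force: [-0.3, -0.1, -4.2]
opening: 0.0465
grip_force: 62.7
```

Run:
```python
from h import *
import pickle
s=telemetry.read_state();f=eyes.grab_frame('wrist');cv2.imwrite('pics/w2.png',f);pickle.dump(s,open('s2.pkl','wb'))
print(s['clock'],s['ee_pos'],s['ee_rot'],s['opening'],s['force'])
```

```text
5.8 [ 0.41781782 -0.27020976  0.22613652] [-4.95224961e-05  6.46125969e-01  7.63230783e-01  3.76602799e-05] 0.046462092401570426 [-0.30753473 -0.10011634 -4.2103609 ]
```

View pics/w2.png

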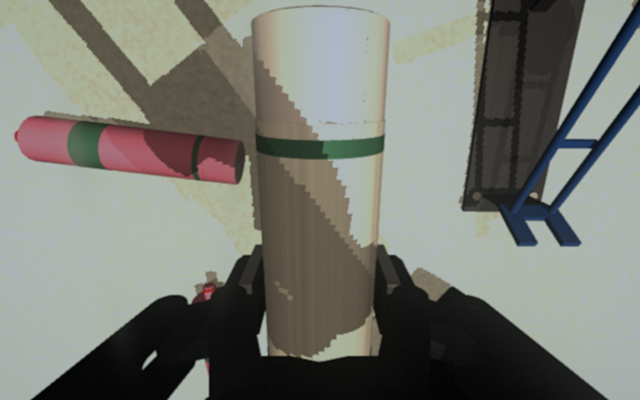

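```bash
cat > fit2.py <<'E'
from fit import *
import fit,pickle
W=cam('wrist',pickle.load(open('s2.pkl','rb')))
o2=[((6,-20,20),(527,245)),((6,20,20),(570,244))]
def line(t,r,P,uv):
    a,b=proj(W,[t+r@np.array([-.02,P,-.02]),t+r@np.array([-.2,P,-.02])]);n=(b-a)[::-1]*[1,-1];n/=np.linalg.norm(n);return (np.array(uv)-a)@n
def g(p):
    t,r=gp(p)
    return np.r_[f(p)]*1.0,np.concatenate([proj(W,t+r@(np.array(P)/1e3))[0]-uv for P,uv in o2]+[[line(t,r,-.02,(577,110)),line(t,r,.02,(618,118))]])
G=lambda p:np.r_[g(p)[0],2*g(p)[1]]
q2=least_squares(G,q.x,loss='soft_l1')
if __name__=='__main__':
    print('res before',np.round(g(q.x)[1],1));print(q2.x,np.round(g(q2.x)[0].reshape(-1,2),1).tolist(),np.round(g(q2.x)[1],1))
    t,r=gp(q2.x);np.save('gun.npy',q2.x)
    s=telemetry.read_state();w=s['ee_rot'];a=2*np.arctan2(w[2],w[1])
    print('tool ang',np.degrees(a),'want',180+np.degrees(q2.x[3]))
    for P in((-126,0,110),(-126,0,52),(-126,0,0)):
        T=t+r@(np.array(P)/1e3)-[0,0,.017];d=T-s['ee_pos'];print(P,T,'tool',d[0]*np.cos(a)+d[1]*np.sin(a),d[0]*np.sin(a)-d[1]*np.cos(a),-d[2])
E
python3 fit2.py
```

```text
cart tip [ 0.38646786 -0.39562572  0.0232988 ] tail [ 0.43848295 -0.17006957  0.02465826]
table check bottle [ 0.76572511 -0.05553811  0.21225805]
res before [2.2 0.4 1.4 1.3 0.2 4. ]
[ 0.64127075 -0.27685264  0.07382513 -1.39824712] [[0.1, 0.5], [-1.4, 1.7], [-2.9, 0.2], [1.0, -1.8], [-0.4, 0.7], [-0.4, 0.4], [1.8, -3.1], [1.7, -0.7], [-1.2, 1.4], [1.5, 9.0], [1.4, -1.6]] [ 0.6 -0.4 -0.3  0.4 -2.4  1.3]
tool ang 99.52282785569292 want 99.88634105306704
(-126, 0, 110) [ 0.63103614 -0.2181283   0.21310278] tool 0.01615970717460636 0.2188640452520682 0.013020605570731536
(-126, 0, 52) [ 0.62636102 -0.1913033   0.16189182] tool 0.043388509790479285 0.2186912897368573 0.06423156595654927
(-126, 0, 0) [ 0.62216953 -0.1672533   0.11597854] tool 0.06780053972195157 0.21853640548184058 0.11014484078521349
```

Request:
play_rows([
  [[0.08, 0.6, 0, -0.07], [0.08, 1, 0, 0], [0.08, 1, 0, 0], [0.08, 1, 0, 0], [0.08, 1, 0, 0], [0.08, 1, 0, 0], [0.08, 1, 0, 0], [0.08, 1, 0, 0]],
])

```text
clock: 6.65
ee_pos: [0.604, -0.2208, 0.2255]
ee_rot: [-0.0, 0.643, 0.766, 0.0]
force: [0.4, -0.5, -2.7]
opening: 0.046
grip_force: 62.7
```

Request:
play_rows([
  [[0, 0.7, 0.2, 0], [0, 0.45, 0.32, 0], [0.19, 0, 0.35, 0], [0.19, 0, 0.35, 0], [0.19, 0, 0.35, 0], [0.19, 0, 0.35, 0], [0.19, 0, 0.35, 0], [0, 0, 0, 0]],
])

```text
clock: 7.45
ee_pos: [0.6253, -0.1924, 0.1675]
ee_rot: [-0.002, 0.643, 0.766, -0.0]
force: [0.7, 0.5, -3.3]
opening: 0.0465
grip_force: 62.8
```

```bash
cat > rel.py <<'E'
from h import *
def rel(s):
    p=np.load('gun.npy');r=R.from_euler('ZY',[p[3],np.radians(28)]).as_matrix();w=s['ee_rot'];a=2*np.arctan2(w[2],w[1])
    g=r.T@(s['ee_pos']+[0,0,.017]-p[:3])*1e3;return 't',round(s['clock'],2),'grasp in gun mm',np.round(g,1),'yaw err',round(np.degrees(a-p[3])%180,2),'F',np.round(s['force'],1),'Fgun',np.round(r.T@s['force'],1),'M',np.round(s['moment'],2)
if __name__=='__main__':print(*rel(telemetry.read_state()))
E
python3 rel.py
```

```text
t 7.45 grasp in gun mm [-127.9   -1.2   57.4] yaw err 0.08 F [ 0.7  0.5 -3.3] Fgun [ 1.2  0.8 -3.1] M [0.05 0.03 0.02]
```

Request:
play_rows([
  [[0.075, 0.05, 0.14, 0], [0.075, 0, 0.14, 0], [0.075, 0, 0.14, 0], [0.075, 0, 0.14, 0], [0.075, 0, 0.14, 0], [0.075, 0, 0.14, 0], [0, 0, 0, 0], [0, 0, 0, 0]],
])

```text
clock: 8.25
ee_pos: [0.6265, -0.1853, 0.15]
ee_rot: [0.003, 0.643, 0.766, -0.001]
force: [-1.2, -8.4, 1.4]
opening: 0.0463
grip_force: 64.1
```

```bash
python3 rel.py
```

```text
t 8.25 grasp in gun mm [-125.6    1.2   38.8] yaw err 0.05 F [-1.2 -8.4  1.4] Fgun [ 6.5 -2.6  5. ] M [-0.95  0.33  0.51]
```

Request:
play_rows([
  [[0.075, -0.03, 0.14, 0], [0.075, 0, 0.14, 0], [0.075, 0, 0.14, 0], [0.075, 0, 0.14, 0], [0.075, 0, 0.14, 0], [0, 0, 0, 0], [0, 0, 0, 0], [0, 0, 0, 0]],
])

```text
clock: 9.05
ee_pos: [0.6246, -0.176, 0.1324]
ee_rot: [0.003, 0.643, 0.765, -0.001]
force: [0.9, -8.4, -0.3]
opening: 0.0465
grip_force: 65.8
```

```bash
python3 rel.py
python3 - <<'E'
from h import *
a=eyes.grab_frame('side')[100:300,270:430];b=eyes.grab_frame('scene')[150:270,215:375];c=eyes.grab_frame('wrist')
k=lambda i,h:cv2.resize(i,(int(i.shape[1]*h/i.shape[0]),h),interpolation=cv2.INTER_CUBIC)
x=np.zeros((600,800,3),np.uint8);A=k(a,390);x[:390,:A.shape[1]]=A;B=k(b,330);x[:330,320:320+B.shape[1]]=B;Cc=k(c,260);x[335:595,320:320+Cc.shape[1]]=Cc
cv2.imwrite('pics/m3.png',x)
E
```

```text
t 9.05 grasp in gun mm [-125.7    0.9   18.7] yaw err 0.01 F [ 0.9 -8.4 -0.3] Fgun [ 7.5 -0.6  3.7] M [-0.8  -0.04  0.08]
```

View pics/m3.png

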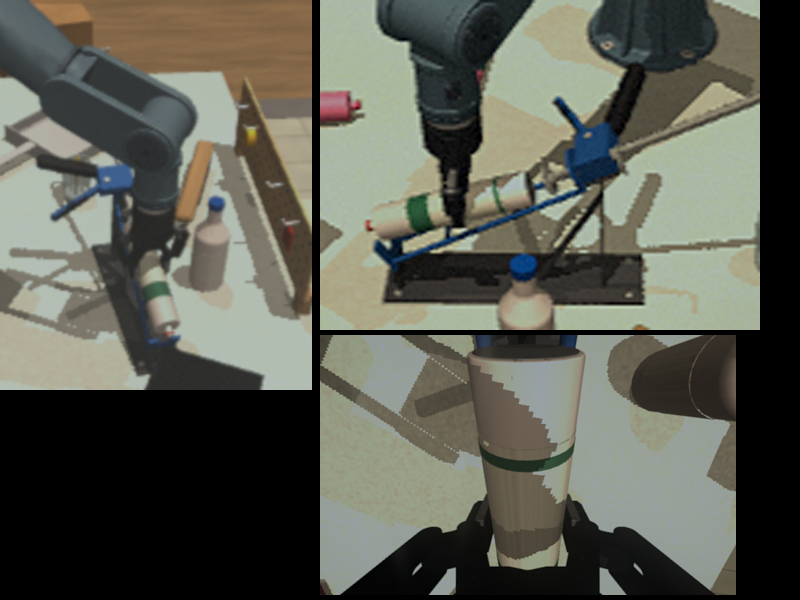

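Request:
play_rows([
  [[0.075, -0.02, 0.14, 0], [0.075, 0, 0.14, 0], [0.075, 0, 0.14, 0], [0.075, 0, 0.14, 0], [0, 0, 0, 0], [0, 0, 0, 0], [0, 0, 0, 0], [0, 0, 0, 0]],
])

```text
clock: 10.0
ee_pos: [0.6229, -0.1687, 0.1185]
ee_rot: [0.003, 0.644, 0.765, -0.001]
force: [0.2, -8.7, 1.1]
opening: 0.046
grip_force: 67.7
```

```bash
python3 rel.py
```

```text
t 10.0 grasp in gun mm [-125.8    0.4    3. ] yaw err 179.99 F [ 0.2 -8.7  1.1] Fgun [ 7.1 -1.3  5. ] M [-0.88  0.1  -0.06]
```

Request:
play_rows([
  [[0.04, 0, 0.07, 0], [0.04, 0, 0.07, 0], [0, 0, 0, 0], [0, 0, 0, 0], [0, 0, 0, 0], [0, 0, 0, 0], [0, 0, 0, 0], [0, 0, 0, 0]],
])

```text
clock: 10.8
ee_pos: [0.623, -0.1688, 0.1183]
ee_rot: [0.004, 0.644, 0.765, -0.001]
force: [-9.0, -10.7, 17.4]
opening: 0.0469
grip_force: 69.7
```

```bash
python3 rel.py
```

```text
t 10.8 grasp in gun mm [-125.6    0.5    2.8] yaw err 179.98 F [ -9.  -10.7  17.4] Fgun [ -0.2 -10.7  19.6] M [-1.26  1.37 -0.06]
```

Request:
play_rows([
  [[-0.04, -0.04, -0.07, 0], [-0.07, 0, 0.038, 0], [-0.07, 0, 0.038, 0], [-0.07, 0, 0.038, 0], [-0.07, 0, 0.038, 0], [0, 0, 0, 0], [0, 0, 0, 0], [0, 0, 0, 0]],
])

```text
clock: 11.6
ee_pos: [0.6232, -0.1723, 0.1161]
ee_rot: [0.002, 0.644, 0.765, 0.001]
force: [-7.6, 2.9, 21.4]
opening: 0.0464
grip_force: 69.8
```

```bash
python3 rel.py
```

```text
t 11.6 grasp in gun mm [-1.215e+02  1.000e-01  2.500e+00] yaw err 0.0 F [-7.6  2.9 21.4] Fgun [-13.8  -7.   16.9] M [ 0.88  1.56 -0.48]
```

Request:
play_rows([
  [[-0.04, -0.04, -0.07, 0], [-0.07, 0, 0.038, 0], [-0.07, 0, 0.038, 0], [-0.07, 0, 0.038, 0], [-0.07, 0, 0.038, 0], [0, 0, 0, 0], [0, 0, 0, 0], [0, 0, 0, 0]],
])

```text
clock: 12.4
ee_pos: [0.6239, -0.178, 0.1129]
ee_rot: [0.001, 0.643, 0.766, 0.002]
force: [-3.3, 11.1, 21.1]
opening: 0.0464
grip_force: 69.9
```

```bash
python3 rel.py
```

```text
t 12.4 grasp in gun mm [-114.9   -0.2    2.4] yaw err 0.02 F [-3.3 11.1 21.1] Fgun [-20.1  -1.3  13.2] M [ 2.04  0.87 -0.8 ]
```

Request:
play_rows([
  [[-0.09, 0, 0.02, 0], [-0.09, 0, 0.03, 0], [-0.07, 0, 0.038, 0], [0, 0, 0, 0], [0, 0, 0, 0], [0, 0, 0, 0], [0, 0, 0, 0], [0, 0, 0, 0]],
])

```text
clock: 13.2
ee_pos: [0.6239, -0.178, 0.1128]
ee_rot: [-0.004, 0.643, 0.766, 0.004]
force: [-14.2, 33.4, 41.6]
opening: 0.0463
grip_force: 71.9
```

```bash
python3 rel.py
```

```text
t 13.2 grasp in gun mm [-1.148e+02 -1.000e-01  2.300e+00] yaw err 0.13 F [-14.2  33.4  41.6] Fgun [-50.8  -8.2  20.1] M [ 5.37  2.74 -1.13]
```

Request:
play_rows([
  [[0.1, 0, -0.06, 0], [0.1, 0, -0.08, 0], [0.04, 0, -0.06, 0], [0, 0, 0, 0], [0, 0, 0, 0], [0, 0, 0, 0], [0, 0, 0, 0], [0, 0, 0, 0]],
])

```text
clock: 14.0
ee_pos: [0.6237, -0.1781, 0.1131]
ee_rot: [0.0, 0.643, 0.766, 0.002]
force: [3.7, 8.6, 5.7]
opening: 0.0463
grip_force: 68.0
```

```bash
python3 rel.py
```

```text
t 14.0 grasp in gun mm [-115.    -0.3    2.6] yaw err 0.04 F [3.7 8.6 5.7] Fgun [-9.6  5.1  1.3] M [ 1.73 -0.26 -0.56]
```

Request:
play_rows([
  [[0, 0, 0, 0], [0, 0, 0, 0], [0, 0, 0, 0], [0, 0, 0, 0], [0, 0, 0, 0], [0, 0, 0, 0], [0, 0, 0, 0], [0, 0, 0, 0]],
], gripper=-1)

```text
clock: 14.8
ee_pos: [0.6221, -0.1802, 0.1119]
ee_rot: [-0.0, 0.643, 0.766, -0.0]
force: [-0.3, 0.1, 0.2]
opening: 0.0854
grip_force: 0.0
```

Request:
play_rows([
  [[0, 0, -0.5, 0], [0, 0, -1, 0], [0, 0, -1, 0], [0, 0, -1, 0], [0, 0, -1, 0], [0, 0, -1, 0], [0, 0, -0.5, 0], [0, 0, 0, 0]],
])

```text
clock: 15.6
ee_pos: [0.6233, -0.1807, 0.2651]
ee_rot: [0.002, 0.643, 0.766, 0.001]
force: [1.3, -0.2, -0.4]
opening: 0.0855
grip_force: 0.0
```

```bash
python3 rel.py
python3 - <<'E'
from h import *
import pickle
a=eyes.grab_frame('side')[130:270,290:390];b=eyes.grab_frame('scene')[160:260,225:335]
s=telemetry.read_state();c=eyes.grab_frame('wrist');pickle.dump(s,open('s3.pkl','wb'));cv2.imwrite('pics/w3.png',c)
k=lambda i,h:cv2.resize(i,(int(i.shape[1]*h/i.shape[0]),h),interpolation=cv2.INTER_CUBIC)
x=np.zeros((600,800,3),np.uint8);A=k(b,200);x[:200,:A.shape[1]]=A;B=k(a,200);x[:200,260:260+B.shape[1]]=B;x[200:600,:640]=c
cv2.imwrite('pics/m4.png',x);print(s['ee_pos'])
E
```

```text
t 15.6 grasp in gun mm [-184.1   -1.2  138. ] yaw err 0.07 F [ 1.3 -0.2 -0.4] Fgun [ 0.5  1.3 -0.1] M [ 0.01  0.02 -0.01]
[ 0.62186824 -0.18002735  0.26135738]
```

View pics/m4.png

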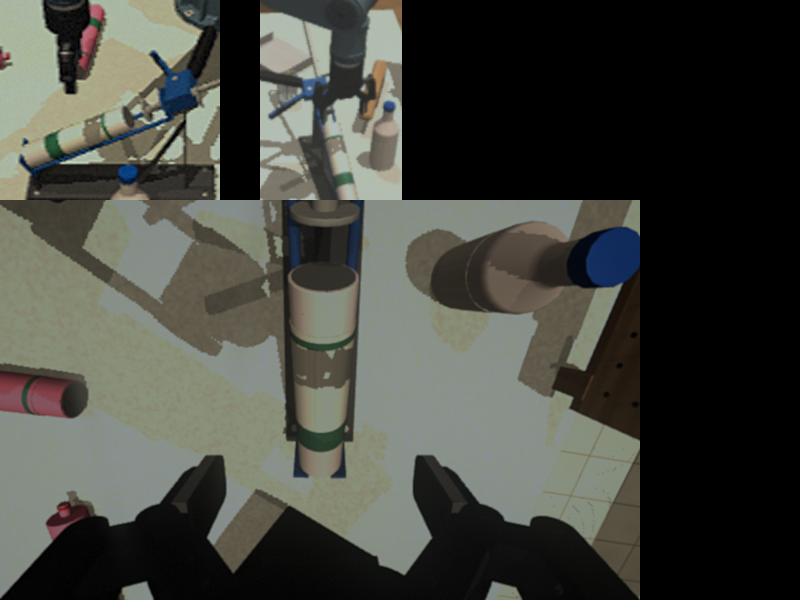

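Request:
play_rows([
  [[0.45, -0.6, 0, 0], [0.45, -0.6, 0, 0], [0.45, -0.6, 0, 0], [0.45, -0.6, 0, 0], [0.45, -0.6, 0, 0], [0.45, -0.6, 0, 0], [0.45, -0.6, 0, 0], [0.45, -0.6, 0, 0]],
], gripper=1)

```text
clock: 16.55
ee_pos: [0.4869, -0.1115, 0.2601]
ee_rot: [-0.002, 0.643, 0.766, -0.0]
force: [0.0, 0.9, 1.1]
opening: -0.0001
grip_force: 0.0
```

Request:
play_rows([
  [[0, 0, 0.51, 0], [0, 0, 0.51, 0], [0, 0, 0.51, 0], [0, 0, 0.51, 0], [0, 0, 0.51, 0], [0, 0, 0.51, 0], [0, 0, 0, 0], [0, 0, 0, 0]],
])

```text
clock: 17.35
ee_pos: [0.4884, -0.1123, 0.1852]
ee_rot: [-0.0, 0.643, 0.766, -0.0]
force: [0.7, -0.1, 0.0]
opening: 0.0002
grip_force: 0.0
```

```bash
cat > H.py <<'E'
from h import *
s=telemetry.read_state();p=np.load('gun.npy');d=s['ee_pos']-p[:3];e=np.array([np.cos(p[3]),np.sin(p[3]),0]);n=np.array([-e[1],e[0],0])
print('t',round(s['clock'],2),'H,y,z mm',np.round([d@e*1e3,d@n*1e3,s['ee_pos'][2]*1e3],1),'F(e,n,up)',np.round([s['force']@e,s['force']@n,s['force'][2]],1),s['opening'])
E
python3 H.py
python3 - <<'E'
from h import *
a=eyes.grab_frame('side')[130:250,280:380];b=eyes.grab_frame('scene')[140:240,240:350];c=eyes.grab_frame('wrist')
k=lambda i,h:cv2.resize(i,(int(i.shape[1]*h/i.shape[0]),h),interpolation=cv2.INTER_CUBIC)
x=np.zeros((600,800,3),np.uint8);A=k(b,300);x[:300,:A.shape[1]]=A;B=k(a,300);x[:300,340:340+B.shape[1]]=B;C=k(c,300);x[300:,:480]=C
cv2.imwrite('pics/m5.png',x)
E
```

```text
t 17.35 H,y,z mm [-188.4 -122.3  185.2] F(e,n,up) [0.2 0.7 0. ] 0.00020456539268990685
```

View pics/m5.png

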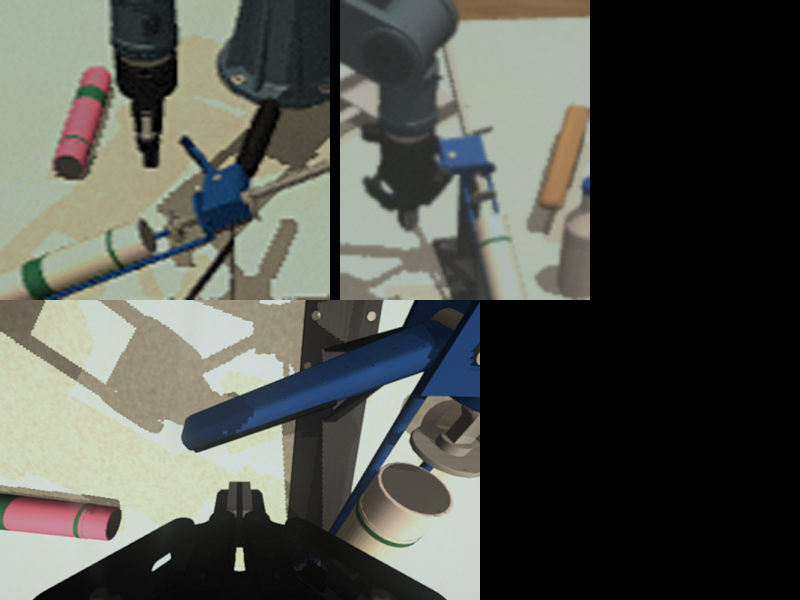

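Request:
play_rows([
  [[0.5, 0, 0, 0], [0.5, 0, 0, 0], [0.37, 0, -0.18, 0], [0.37, 0, -0.18, 0], [0.37, 0, -0.18, 0], [0.37, 0, -0.18, 0], [0.37, 0, -0.18, 0], [0, 0, 0, 0]],
])

```text
clock: 18.3
ee_pos: [0.4757, -0.0423, 0.209]
ee_rot: [0.001, 0.643, 0.766, -0.001]
force: [-3.1, -6.6, 0.9]
opening: -0.0001
grip_force: 3.1
```

```bash
python3 H.py
```

```text
t 18.3 H,y,z mm [-259.5 -122.8  209. ] F(e,n,up) [ 6.  -4.1  0.9] -0.00014363387249593544
```

Request:
play_rows([
  [[0.06, 0, 0, 0], [0.06, 0, 0, 0], [0, 0, 0, 0], [0, 0, 0, 0], [0, 0, 0, 0], [0, 0, 0, 0], [0, 0, 0, 0], [0, 0, 0, 0]],
])

```text
clock: 19.1
ee_pos: [0.4756, -0.0417, 0.2091]
ee_rot: [0.002, 0.643, 0.766, -0.002]
force: [-4.0, -14.0, 2.6]
opening: 0.0001
grip_force: 6.5
```

```bash
python3 H.py
python3 - <<'E'
from h import *
cv2.imwrite('pics/w6.png',eyes.grab_frame('wrist'))
E
```

```text
t 19.1 H,y,z mm [-260.1 -122.8  209.1] F(e,n,up) [13.1 -6.3  2.6] 0.00013813180610976024
```

Request:
play_rows([
  [[-0.6, 0, 0.23, 0], [-0.6, 0, 0.23, 0], [-0.6, 0, 0.23, 0], [-0.6, 0, 0.23, 0], [0, 0, 0, 0], [0, 0, 0, 0], [0, 0, 0, 0], [0, 0, 0, 0]],
])

```text
clock: 19.95
ee_pos: [0.486, -0.0978, 0.1852]
ee_rot: [0.0, 0.643, 0.766, 0.0]
force: [0.4, -1.1, 0.1]
opening: -0.0005
grip_force: 0.0
```

```bash
python3 H.py;python3 - <<'E'
from h import *
import pickle
s=telemetry.read_state();pickle.dump(s,open('s7.pkl','wb'));cv2.imwrite('pics/w7.png',eyes.grab_frame('wrist'))
a=cv2.imread('pics/w6.png')[:,200:];b=cv2.imread('pics/w7.png')[:,200:]
x=np.vstack([cv2.resize(a,(330,300)),cv2.resize(b,(330,300))]);c=cv2.imread('pics/m5.png')
x=np.hstack([cv2.resize(a,(400,364)),cv2.resize(b,(400,364))])
cv2.imwrite('pics/m6.png',x)
E
```

```text
t 19.95 H,y,z mm [-203.1 -122.2  185.2] F(e,n,up) [1.1 0.2 0.1] -0.000493597794024362
```

View pics/m6.png

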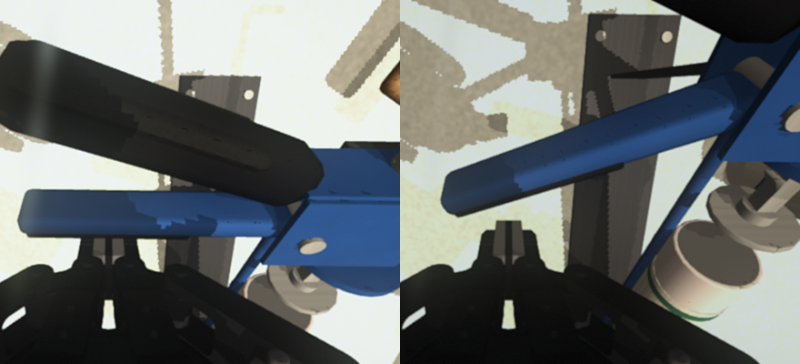

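Run:
```python
from h import *
import pickle
p=np.load('gun.npy');r=R.from_euler('ZY',[p[3],np.radians(28)]).as_matrix()
th=np.linspace(0,6.283,100)
for nm in('s3','s7'):
  C=cam('wrist',pickle.load(open(nm+'.pkl','rb')));print(nm)
  for x,rad in((-215,24),(-225,20.5),(-235,20.5),(-245,20.5),(-255,20.5)):
    q=proj(C,p[:3]+(np.c_[0*th+x,rad*np.cos(th),rad*np.sin(th)]/1e3)@r.T);print(x,'u',q[:,0].min().round(),q[:,0].max().round(),'v',q[:,1].min().round(),q[:,1].max().round())
```

```text
s3
-215 u 285.0 358.0 v 59.0 91.0
-225 u 290.0 354.0 v 46.0 72.0
-235 u 289.0 355.0 v 31.0 56.0
-245 u 288.0 356.0 v 14.0 37.0
-255 u 286.0 358.0 v -4.0 17.0
s7
-215 u 497.0 598.0 v 237.0 316.0
-225 u 512.0 602.0 v 231.0 299.0
-235 u 520.0 615.0 v 219.0 289.0
-245 u 529.0 630.0 v 206.0 277.0
-255 u 539.0 646.0 v 192.0 264.0
```

Request:
play_rows([
  [[0.6, 0, -0.23, 0], [0.6, 0, -0.23, 0], [0.6, 0, -0.23, 0], [0.6, 0, -0.23, 0], [0, 0, 0, 0], [0, 0, 0, 0], [0, 0, 0, 0], [0, 0, 0, 0]],
])

```text
clock: 20.8
ee_pos: [0.4758, -0.0414, 0.2093]
ee_rot: [0.003, 0.643, 0.766, -0.002]
force: [-0.8, -15.3, -0.5]
opening: 0.0001
grip_force: 7.6
```

```bash
python3 H.py
```

```text
t 20.8 H,y,z mm [-260.4 -122.6  209.3] F(e,n,up) [14.9 -3.4 -0.5] 8.231079692205079e-05
```

Request:
play_rows([
  [[-0.6, 0, 0.23, 0], [-0.6, 0, 0.23, 0], [-0.6, 0, 0.23, 0], [-0.6, 0, 0.23, 0], [0, 0, 0, 0], [0, 0, 0, 0], [0, 0, 0, 0], [0, 0, 0, 0]],
])

```text
clock: 21.6
ee_pos: [0.486, -0.0978, 0.1852]
ee_rot: [0.0, 0.643, 0.766, 0.0]
force: [0.1, -0.1, -0.2]
opening: 0.0001
grip_force: 0.0
```

```bash
python3 H.py
python3 - <<'E'
from h import *
cv2.imwrite('pics/w8.png',eyes.grab_frame('wrist'))
a=[cv2.imread(f'pics/w{i}.png')[150:330,480:640] for i in(7,8)]
d=cv2.absdiff(*a).max(2);print((d>25).sum(), cv2.boundingRect((d>25).astype(np.uint8)))
E
```

```text
t 21.6 H,y,z mm [-203.1 -122.2  185.2] F(e,n,up) [ 0.1  0.1 -0.2] 0.00012155384372725524
4804 (24, 45, 136, 95)
```

Request:
play_rows([
  [[0.6, 0, -0.23, 0], [0.6, 0, -0.23, 0], [0.6, 0, -0.23, 0], [0.6, 0, -0.23, 0], [0, 0, 0, 0], [0, 0, 0, 0], [0, 0, 0, 0], [0, 0, 0, 0]],
])

```text
clock: 22.45
ee_pos: [0.4757, -0.0414, 0.2093]
ee_rot: [0.003, 0.643, 0.766, -0.002]
force: [-1.3, -15.8, -0.9]
opening: 0.0001
grip_force: 7.6
```

Request:
play_rows([
  [[-0.6, 0, 0.23, 0], [-0.6, 0, 0.23, 0], [-0.6, 0, 0.23, 0], [-0.6, 0, 0.23, 0], [0, 0, 0, 0], [0, 0, 0, 0], [0, 0, 0, 0], [0, 0, 0, 0]],
])

```text
clock: 23.25
ee_pos: [0.486, -0.0978, 0.1852]
ee_rot: [0.0, 0.643, 0.766, 0.0]
force: [0.2, -0.1, -0.6]
opening: -0.0
grip_force: 0.0
```

Request:
play_rows([
  [[0.6, 0, -0.23, 0], [0.6, 0, -0.23, 0], [0.4, 0, -0.15, 0], [0, 0, 0, 0], [0, 0, 0, 0], [0, 0, 0, 0], [0, 0, 0, 0], [0, 0, 0, 0]],
])

```text
clock: 24.05
ee_pos: [0.4796, -0.059, 0.2008]
ee_rot: [0.001, 0.643, 0.766, 0.0]
force: [1.0, -5.6, 3.4]
opening: -0.0
grip_force: 2.3
```

```bash
python3 H.py
```

```text
t 24.05 H,y,z mm [-242.4 -121.9  200.8] F(e,n,up) [5.7 0.  3.4] -3.559200936394621e-05
```

Still free; continue the 4th stroke in small steps.

Request:
play_rows([
  [[0.24, 0, -0.09, 0], [0, 0, 0, 0], [0, 0, 0, 0], [0, 0, 0, 0], [0, 0, 0, 0], [0, 0, 0, 0], [0, 0, 0, 0], [0, 0, 0, 0]],
])

```text
clock: 24.85
ee_pos: [0.4782, -0.0537, 0.2029]
ee_rot: [0.001, 0.643, 0.766, -0.0]
force: [-0.6, -7.1, 3.8]
opening: -0.0004
grip_force: 3.2
```

Request:
play_rows([
  [[0.24, 0, -0.09, 0], [0, 0, 0, 0], [0, 0, 0, 0], [0, 0, 0, 0], [0, 0, 0, 0], [0, 0, 0, 0], [0, 0, 0, 0], [0, 0, 0, 0]],
])

```text
clock: 25.65
ee_pos: [0.477, -0.0481, 0.2052]
ee_rot: [0.001, 0.643, 0.766, -0.001]
force: [-2.0, -7.6, 4.2]
opening: 0.0001
grip_force: 3.7
```

Request:
play_rows([
  [[0.24, 0, -0.09, 0], [0.08, 0, -0.04, 0], [0, 0, 0, 0], [0, 0, 0, 0], [0, 0, 0, 0], [0, 0, 0, 0], [0, 0, 0, 0], [0, 0, 0, 0]],
])

```text
clock: 26.45
ee_pos: [0.4756, -0.0416, 0.2082]
ee_rot: [0.001, 0.643, 0.765, -0.002]
force: [-1.9, -13.2, 1.2]
opening: -0.0001
grip_force: 6.8
```

```bash
python3 H.py
```

```text
t 26.45 H,y,z mm [-260.2 -122.8  208.2] F(e,n,up) [12.7 -4.1  1.2] -0.00010267386874749779
```

Request:
play_rows([
  [[-0.6, 0, 0.23, 0], [-0.6, 0, 0.23, 0], [-0.6, 0, 0.23, 0], [-0.6, 0, 0.23, 0], [0, 0, 0, 0], [0, 0, 0, 0], [0, 0, 0, 0], [0, 0, 0, 0]],
])

```text
clock: 27.25
ee_pos: [0.486, -0.0977, 0.1852]
ee_rot: [0.0, 0.643, 0.766, 0.0]
force: [0.3, 0.1, -0.5]
opening: -0.0001
grip_force: 0.0
```

Request:
play_rows([
  [[0.5, 0, -0.1, 0], [0.16, 0, -0.06, 0], [0, 0, 0, 0], [0.12, 0, -0.05, 0], [0, 0, 0, 0], [0, 0, 0, 0], [0, 0, 0, 0], [0, 0, 0, 0]],
])

```text
clock: 28.05
ee_pos: [0.4827, -0.0792, 0.1903]
ee_rot: [0.0, 0.643, 0.766, 0.0]
force: [1.3, -1.3, -0.2]
opening: -0.0003
grip_force: 0.8
```

```bash
python3 H.py
```

```text
t 28.05 H,y,z mm [-221.9 -122.2  190.3] F(e,n,up) [ 1.5  1.  -0.2] -0.0003444586865918847
```

Request:
play_rows([
  [[0.16, 0, -0.08, 0], [0, 0, 0, 0], [0, 0, 0, 0], [0, 0, 0, 0], [0, 0, 0, 0], [0, 0, 0, 0], [0, 0, 0, 0], [0, 0, 0, 0]],
])

```text
clock: 28.85
ee_pos: [0.4819, -0.0751, 0.1922]
ee_rot: [0.0, 0.643, 0.766, -0.0]
force: [-1.1, -1.9, -0.6]
opening: -0.0
grip_force: 1.1
```

Request:
play_rows([
  [[0.16, 0, -0.08, 0], [0, 0, 0, 0], [0, 0, 0, 0], [0, 0, 0, 0], [0, 0, 0, 0], [0, 0, 0, 0], [0, 0, 0, 0], [0, 0, 0, 0]],
])

```text
clock: 29.65
ee_pos: [0.4812, -0.0712, 0.1942]
ee_rot: [0.0, 0.643, 0.766, -0.0]
force: [-1.0, -4.7, -0.4]
opening: 0.0
grip_force: 1.8
```

Request:
play_rows([
  [[0.16, 0, -0.08, 0], [0, 0, 0, 0], [0, 0, 0, 0], [0, 0, 0, 0], [0, 0, 0, 0], [0, 0, 0, 0], [0, 0, 0, 0], [0, 0, 0, 0]],
])

```text
clock: 30.45
ee_pos: [0.4806, -0.0674, 0.1963]
ee_rot: [0.0, 0.643, 0.766, -0.0]
force: [-0.1, -4.3, 0.6]
opening: -0.0
grip_force: 2.0
```

```bash
python3 H.py
```

```text
t 30.45 H,y,z mm [-234.  -122.4  196.3] F(e,n,up) [ 4.2 -0.8  0.6] -1.7186523130976757e-05
```

Request:
play_rows([
  [[0.12, 0, -0.06, 0], [0.12, 0, -0.06, 0], [0, 0, 0, 0], [0, 0, 0, 0], [0, 0, 0, 0], [0, 0, 0, 0], [0, 0, 0, 0], [0, 0, 0, 0]],
])

```text
clock: 31.25
ee_pos: [0.4795, -0.0616, 0.1993]
ee_rot: [0.0, 0.643, 0.766, -0.0]
force: [-1.4, -6.2, 0.6]
opening: 0.0002
grip_force: 2.3
```

```bash
python3 H.py
```

```text
t 31.25 H,y,z mm [-239.8 -122.5  199.3] F(e,n,up) [ 5.8 -2.5  0.6] 0.00020099326583098838
```

Request:
play_rows([
  [[0.12, 0, -0.06, 0], [0.12, 0, -0.06, 0], [0, 0, 0, 0], [0, 0, 0, 0], [0, 0, 0, 0], [0, 0, 0, 0], [0, 0, 0, 0], [0, 0, 0, 0]],
])

```text
clock: 32.05
ee_pos: [0.4782, -0.0559, 0.2023]
ee_rot: [0.0, 0.643, 0.766, -0.001]
force: [-1.9, -6.9, 0.7]
opening: -0.0003
grip_force: 2.7
```

```bash
python3 H.py
```

```text
t 32.05 H,y,z mm [-245.7 -122.7  202.3] F(e,n,up) [ 6.5 -3.   0.7] -0.00031000202575376764
```

Request:
play_rows([
  [[0.12, 0, -0.05, 0], [0.12, 0, -0.05, 0], [0, 0, 0, 0], [0, 0, 0, 0], [0, 0, 0, 0], [0, 0, 0, 0], [0, 0, 0, 0], [0, 0, 0, 0]],
])

```text
clock: 32.85
ee_pos: [0.4767, -0.052, 0.2045]
ee_rot: [0.001, 0.643, 0.766, -0.002]
force: [-3.9, -15.0, -2.3]
opening: -0.0001
grip_force: 6.7
```

```bash
python3 H.py
```

```text
t 32.85 H,y,z mm [-249.8 -123.5  204.5] F(e,n,up) [14.1 -6.4 -2.3] -6.495470372554591e-05
```

Request:
play_rows([
  [[0.12, 0, -0.05, 0], [0.12, 0, -0.05, 0], [0.12, 0, 0, 0], [0, 0, 0, 0], [0, 0, 0, 0], [0, 0, 0, 0], [0, 0, 0, 0], [0, 0, 0, 0]],
])

```text
clock: 33.65
ee_pos: [0.475, -0.0469, 0.2072]
ee_rot: [0.003, 0.644, 0.765, -0.005]
force: [-5.5, -30.6, -3.7]
opening: 0.0002
grip_force: 14.2
```

```bash
python3 H.py
```

```text
t 33.65 H,y,z mm [-255.1 -124.4  207.2] F(e,n,up) [ 29.2 -10.6  -3.7] 0.0001868753590935923
```

Request:
play_rows([
  [[-0.4, 0, 0.15, 0], [-0.6, 0, 0.23, 0], [-0.6, 0, 0.23, 0], [-0.6, 0, 0.2, 0], [-0.6, 0, 0, 0], [-0.4, 0, 0, 0], [0, 0, -0.5, 0], [0, 0, -1, 0]],
])

```text
clock: 34.45
ee_pos: [0.4885, -0.1189, 0.2238]
ee_rot: [-0.002, 0.643, 0.766, -0.0]
force: [0.6, 0.7, 0.9]
opening: 0.0001
grip_force: 0.0
```

Request:
play_rows([
  [[0, 0, -1, 0], [0, 0, -1, 0], [0, 0.6, 0, 0], [0, 1, 0, 0], [0, 1, 0, 0], [0, 1, 0, 0], [0, 1, 0, 0], [0, 0, 0, 0]],
])

```text
clock: 35.25
ee_pos: [0.605, -0.0984, 0.2753]
ee_rot: [0.0, 0.642, 0.766, 0.001]
force: [-0.2, 0.2, -0.1]
opening: 0.0002
grip_force: 0.0
```

```bash
python3 H.py
python3 - <<'E'
from h import *
s=telemetry.read_state();f=eyes.grab_frame('wrist');C=cam('wrist',s);cv2.imwrite('pics/w9.png',f)
p=np.load('gun.npy');r=R.from_euler('ZY',[p[3],np.radians(28)]).as_matrix()
# brightness along the top line of cartridge/plate (gun y=0, z=+22)
for x in range(-260,-195,3):
    u=[proj(C,p[:3]+r@(np.array([x,y,22])/1e3))[0] for y in(-8,0,8)]
    print(x,np.round(u[1]).astype(int),[f[int(v[1]),int(v[0])].tolist() if 0<=v[1]<400 and 0<=v[0]<640 else None for v in u])
E
```

```text
t 35.25 H,y,z mm [-182.    -5.1  275.3] F(e,n,up) [-0.3 -0.1 -0.1] 0.000153351622363568
-260 [326 161] [[29, 31, 31], [52, 59, 63], [49, 53, 54]]
-257 [326 165] [[26, 28, 28], [53, 60, 64], [52, 55, 57]]
-254 [326 169] [[27, 31, 31], [55, 62, 65], [51, 54, 57]]
-251 [325 172] [[42, 47, 50], [53, 61, 63], [55, 61, 64]]
-248 [325 175] [[54, 62, 66], [55, 61, 65], [56, 63, 67]]
-245 [325 179] [[58, 65, 69], [55, 63, 66], [57, 65, 68]]
-242 [325 182] [[58, 66, 70], [53, 61, 64], [66, 76, 80]]
-239 [325 185] [[59, 67, 71], [56, 64, 66], [58, 67, 70]]
-236 [325 189] [[56, 63, 67], [55, 62, 67], [69, 78, 83]]
-233 [325 192] [[64, 73, 77], [58, 65, 69], [74, 85, 90]]
-230 [325 195] [[70, 80, 85], [84, 97, 103], [73, 83, 88]]
-227 [325 198] [[75, 86, 92], [76, 86, 92], [76, 87, 92]]
-224 [325 201] [[75, 86, 91], [75, 85, 91], [75, 86, 91]]
-221 [325 204] [[85, 97, 104], [73, 83, 89], [65, 74, 79]]
-218 [325 206] [[71, 81, 86], [107, 123, 132], [104, 119, 127]]
-215 [325 209] [[113, 130, 143], [70, 80, 86], [77, 88, 97]]
-212 [325 212] [[144, 164, 162], [110, 126, 140], [135, 150, 157]]
-209 [325 215] [[136, 156, 160], [158, 171, 161], [156, 170, 161]]
-206 [325 217] [[137, 156, 160], [154, 170, 161], [156, 170, 161]]
-203 [324 220] [[135, 156, 159], [153, 170, 161], [157, 170, 161]]
-200 [324 222] [[135, 155, 159], [152, 170, 160], [156, 170, 161]]
-197 [324 225] [[138, 158, 159], [153, 170, 161], [156, 171, 161]]
```

```bash
python3 -c "
from workcell import bot
print(bot.close_job())"
```

```text
the job is handed in; nothing more can be done
None
```

I handed the job in at about 35 s. The cartridge is seated against the front cap, and five trigger strokes brought the plunger plate up to its back, where the trigger went stiff on the fifth. I then released the trigger and moved the arm clear. I pumped by pushing the trigger with the closed fingers rather than gripping it, and I confirmed the final plate contact from force and pixel readings, without viewing a last picture.

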